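Clamp the ink pot in the bench shaker

TASK

Get the pink-lidded ink pot ready for mixing: with the fingertips push it along the shaker's platform until it sits fully home against the back stop, then flip the red-knobbed clamp lever over past its centre, towards the open front of the shaker, so that it snaps down level over the pot's lid. Only push: never lift or tip the pot, and leave the other pots, the spatula, the brush and the cup where they are. Finish with the hand clear of everything.

Things in the scene. Friction and masses are not known exactly. Their poses are not given: they have to be found in the camera images.
- shaker: blue bench shaker, fixed, 210 x 150 mm. Origin on the bench top (z = 0) straight below where the pot's centre belongs when home; x points from the open front to the back stop, z up; yaw within 0.4 rad of world x. Housing spans own x -120 to +90 mm; steel platform top 60 mm up. Fences 20 mm high on it, inner faces at own y -38 and +38 mm, x -115 to +30 mm; front open
- pot_home (a point): point on the platform where the centre of the pot's underside belongs, 60 mm above the shaker's origin; axes as the shaker's. The back stop's face is 32.5 mm behind it (+x; it meets the pot's wall), 76 mm wide, 40 mm high above the platform
- pot: pink-lidded white ink pot, loose, 0.28 to 0.56 kg: wall 64 mm across, lid (top 14 mm) 68 mm, 75 mm tall; origin at the centre of its underside, z up. Starts upright on the platform between the fences, 50 to 70 mm short of home towards the open front. Slides with a few newtons; best pushed level towards the shaker's +x, 25 to 45 mm above the platform
- lever (a joint): clamp lever angle, rad: 0 = open, leaning back 0.45 beyond upright, away from the open front; 0.45 = upright; 2.02 = closed, level over the pot towards the front. Over-centre spring: returns to 0 below about 0.55, snaps to 2.02 by itself above about 0.7; 3 to 5 N at the knob start it. Steel bar 10 mm thick, 16 mm wide, 104 mm long from the pivot, knob at its end
- lever_knob (a point): centre of the red ball knob, 24 mm in diameter, 115 mm from the pivot at the lever's end. Open: 50 mm behind the pivot (own +x of the shaker) and 104 mm above it; closed: 115 mm in front of the pivot, level with it. To flip it, come down behind the knob and push it towards the open front
- lever_pivot (a point): pivot of the clamp lever, at own x +45, y 0, z 150 mm of the shaker (90 mm above the platform), turning about the shaker's y; axes as the shaker's. Carried by two cheeks behind the back stop (own x 40 to 59 mm, y within 17 mm, top 160 mm above the bench)
- lever_hook (a point): tip of the hook on the lever's front (under) side, 90 mm from the pivot, standing 22 mm out of the bar; when closed it hangs in front of the pot's lid, and a rubber pad 45 mm from the pivot ends 3 mm above the lid. If the pot is more than about 7 mm short of home the hook lands on the lid and the lever cannot close
- pot_blue: bystander: loose lidded ink pot like the pink one but with a blue lid and band, 68 mm across, 75 mm tall, standing on the bench; origin at the centre of its underside
- pot_green: bystander: loose lidded ink pot like the pink one but with a green lid and band, 68 mm across, 75 mm tall, standing on the bench; origin at the centre of its underside
- pot_yellow: bystander: loose lidded ink pot like the pink one but with a yellow lid and band, 68 mm across, 75 mm tall, standing on the bench; origin at the centre of its underside
- spatula: bystander: loose ink spatula 240 mm long lying on the bench
- brush: bystander: loose brush 180 mm long lying on the bench
- cup: bystander: loose grey open cup, 76 mm across, 90 mm tall; origin at the centre of its underside
Mind the look-alikes: they are no part of the job. Of the things that look like the pot, the middle-sized one is meant.

How it is judged:
On the way, in this order (a step that is already met when the one before it is completed fails the run):
1. the pink pot is pushed home against the back stop while the lever is still open (x of pot in the frame of shaker between -0.006 and 0.006 m and y of pot in the frame of shaker between -0.01 and 0.01 m and z of pot in the frame of shaker below 0.066 m and angle between pot's own z axis and vertical below 0.1 rad and value of joint lever below 0.5 rad), for 0.2 s.
2. the lever has snapped over to closed (value of joint lever above 1.92 rad), for 0.2 s.
At the end, for the whole second after the job is handed in: the pink pot stands upright on the platform within 6 mm of home against the back stop, at rest, with the lever closed (joint above 1.92 of 2.02 rad), and every other loose thing within 25 mm of where it started (x of pot in the frame of shaker between -0.006 and 0.006 m and y of pot in the frame of shaker between -0.01 and 0.01 m and z of pot in the frame of shaker below 0.066 m and angle between pot's own z axis and vertical below 0.1 rad and value of joint lever above 1.92 rad and linear speed of pot below 0.02 m/s and distance of each of pot_blue, pot_green, pot_yellow, spatula, brush, cup from where it was at the start of the episode below 0.025 m); the robot touches nothing.
It fails at once if the pink pot is pushed with the arm or the gripper's body instead of the fingers (contact force between the arm and pot above 5 N).
It fails at once if the pink pot is lifted more than 12 mm off the platform (z of pot in the frame of shaker above 0.072 m).
It fails at once if the pink pot is tipped by more than 0.35 rad (angle between pot's own z axis and vertical above 0.35 rad).
It fails at once if another pot, the spatula, the brush or the cup is moved by more than 25 mm (distance of any of pot_blue, pot_green, pot_yellow, spatula, brush, cup from where it was at the start of the episode above 0.025 m).
It also fails if it takes over 43 s, if anything falls off the work surface, if the arm or the gripper's body presses on something with over 40 N, if the wrist force passes 120 N, or if a joint passes its speed limit or range.

ROBOT

A 6-joint arm with a two-finger parallel gripper is mounted at the origin on the work surface. World frame = base frame: x ahead of the robot, y to its left, z up, the work surface at z = 0. Lengths are in m, angles in rad, forces in N, time in s.
With the tool pointing down it reaches from about 0.3 to 0.775 m from the base axis. Payload 14.6 kg.
Tool frame: the origin (TCP) lies at the very end of the fingers, on their centre line; the grasp point (between the pads) lies 19 mm behind it; z points along the fingers, y is the line along which they close (so a half turn about z gives the same grasp; the last joint's range is limited). The gripper opens to 94 mm and grips with 3 to 60 N. Pads are 16 mm wide; open, the fingers measure 119 mm over their backs; the gripper's body (75 mm by 177 mm) begins 78 mm behind the grasp point.
Start: joints at [1.186, 0.3, 1.521, -0, 1.321, -0.067], TCP at [0.172, 0.522, 0.205] pointing down, gripper open.
Joint ranges: [-3.03, 3.03], [-0.79, 2.21], [0.23, 2.52], [-1.04, 4.18], [0, 3.07], [-2.55, 2.55]. Speed limits (rad/s): [2.22, 2.22, 2.57, 3.14, 3.14, 3.14].

INTERFACE

Orientations are given as [roll, pitch, yaw] about the fixed x, y, z axes, in that order (R = Rz(yaw) Ry(pitch) Rx(roll)).
In Python, from station import ctrl gives the robot as it stands.
- The arm moves only by the tool move_arm, never from a script. Its argument "increments" is a list of rows, each a list of 7 numbers: the opening, from 0 (shut) to 1 (fully open), then the shift along the tool's x, y, z in units of 50 mm (1.0 is 50 mm), then the turn, a rotation vector about the tool's x, y, z in rad. In form: [[claw, tx, ty, tz, rx, ry, rz], ...]. A call has 1 to 20 rows; each row shifts and turns the commanded pose from where the row before left it, along the tool's axes as they then stand; what a row does not reach is not made up. A row lasts 1/10 s, in which the tool goes at most 50 mm and 8.59 degrees, less where a joint would pass 70% of its speed; a pose out of reach is approached as far as the arm can. A call is refused whole if a number of a shift passes 1 or a number of a turn 0.15, either way. A call with a gripper value outside its range is refused whole. The fingers move at their own pace and stop on an object; "force" is the grip in N (left out, the last holds). Time passes only in rows, so rows that do not move let the fingers close. It gives the time, the measured TCP pose, the force, the opening and the grip force at its end, in the units of the state.
- ctrl.get_obs(): the state, without advancing time (a new reading comes with each control period).
- ctrl.camera(name): name is "scene" or "top"; returns a dict with "color" (480x640x3 uint8, blue, green, red), "K" (3x3 intrinsics, pixels), "distortion" ([k1, k2, p1, p2, k3] as OpenCV has them; the pictures are not rectified), "pose" (4x4, takes a point from camera to world coordinates). Camera axes: x right, y down, z forward; pixel columns grow to the right and rows downward; lengths in m; the calibration is good to about 2 mm. A picture is of the moment at which its call begins. There is no depth.
- ctrl.hand_in(): hands the job in; it is judged then, once.
Trained networks look in a picture, given as the dict that the camera call returned (one of the last four; its "shot" number tells which), for a name from the list of things; names that differ only in an ending like _2 or _b are one class to them, and where a whole thing is asked for, a point or a joint stands for the part that bears it (a point fixed in the world has none). Each returns a list of dicts, best first, with "conf" (0 to 1); they miss things now and then, are a little off and sometimes report something else, mostly with a low value. They report only what shows in the picture. A call takes as long as a camera call. They do not tell look-alikes from the thing itself.
- ctrl.cut_out(name, picture): "mask" (480x640 bool, what is visible of it) and "centre" ([row, column] in pixels, amid what is visible of it).
The state is a dict: "time_s": time; "qpos": joint angles; "joint_vel": joint speeds; "tau": joint torques, N m; "ee_pos": TCP position; "eef_rot": TCP orientation; "force": force on the tool from outside, world axes, zero at the start; "moment": the same for the moment, N m; "grip_width": finger opening in m; "grip_force": force on a finger pad.
Only numpy, scipy, OpenCV 4.12 (cv2) and the standard library are available. Lean on these libraries where they do the work, as an engineer would, in place of code of your own. Each camera call takes 0.05 s, during which the arm holds its last target. There are 200 camera calls.

## Working session

There is one attempt and no reset: what is moved stays moved. The work goes in short steps, Python scripts to look and compute and a tool call to move; the robot and the scene stay as the last step left them, time stands still between calls to the robot, and variables do not carry over. Pictures are saved under pics/ and viewed, at most 10 in all, crops included, and the job is handed in when it is done.

Besides the shell and the picture viewer there is one more tool, called after "Request:" by a JSON object that holds its "api" and its "payload". move_arm: Moves the arm, as the interface text tells. Its arguments: {"type":"object","properties":{"increments":{"type":"array","items":{"type":"array","items":{"type":"number"}}},"force":{"type":"number"}},"required":["increments"]}

```bash
ls; mkdir -p pics
python3 - <<'E'
from station import ctrl
import cv2,numpy as np
o=ctrl.get_obs();print(o['ee_pos'],o['eef_rot'],o['grip_width'])
for n in ['scene','top']:
    p=ctrl.camera(n);cv2.imwrite(f'pics/{n}0.png',p['color']);print(n,p['K'].tolist(),p['distortion'],p['pose'].tolist())
    for t in ['pot','shaker','lever','lever_knob','pot_home','lever_pivot','lever_hook','pot_blue','pot_green','pot_yellow','cup','brush','spatula']:
        print(t,[(round(d['conf'],2),np.round(d['centre']).tolist(),int(d['mask'].sum())) for d in ctrl.cut_out(t,p)])
E
```

```text
pics
[0.17176337 0.52221143 0.20488864] [-3.14044243e+00 -6.76756989e-05  2.82377932e+00] 0.09417470013217845
scene [[542.1525229318539, 0.0, 308.52765760775236], [0.0, 542.1525229318539, 238.25535767318877], [0.0, 0.0, 1.0]] [-0.13571073  0.          0.          0.          0.        ] [[0.7177355558713855, 0.5055909439021239, -0.47878332185045075, 1.144505473129494], [0.6963147256025115, -0.5199437432900228, 0.4947770272786092, -0.6529398675451241], [0.001214391655123851, -0.6885029420835599, -0.7252325309824357, 1.1313276502706122], [0.0, 0.0, 0.0, 1.0]]
pot [(0.9, [245.0, 247.0], 1393), (0.8, [286.0, 274.0], 946), (0.77, [262.0, 314.0], 423)]
shaker [(0.65, [319.0, 283.0], 4286)]
lever [(0.83, [292.0, 299.0], 298)]
lever_knob [(0.57, [293.0, 295.0], 255), (0.55, [323.0, 219.0], 882)]
pot_home [(0.69, [320.0, 286.0], 4346)]
lever_pivot [(0.72, [319.0, 287.0], 4215)]
lever_hook [(0.7, [289.0, 296.0], 269)]
pot_blue [(0.7, [354.0, 248.0], 982)]
pot_green [(0.62, [289.0, 332.0], 829)]
pot_yellow []
cup [(0.96, [205.0, 440.0], 828)]
brush [(0.81, [192.0, 384.0], 481)]
spatula [(0.63, 
[... 518 characters left out ...]
0.78, [243.0, 379.0], 676), (0.73, [257.0, 313.0], 316), (0.32, [229.0, 384.0], 4337)]
shaker [(0.77, [229.0, 386.0], 4407)]
lever [(0.88, [186.0, 402.0], 403), (0.16, [224.0, 436.0], 646)]
lever_knob [(0.92, [188.0, 401.0], 355), (0.26, [206.0, 162.0], 817)]
pot_home [(0.84, [222.0, 384.0], 4309)]
lever_pivot [(0.91, [228.0, 387.0], 4261), (0.46, [186.0, 398.0], 365)]
lever_hook [(0.91, [185.0, 398.0], 353), (0.5, [226.0, 390.0], 4513)]
pot_blue [(0.91, [223.0, 435.0], 640), (0.57, [294.0, 481.0], 1083)]
pot_green [(0.81, [217.0, 334.0], 617)]
pot_yellow [(0.64, [266.0, 429.0], 645)]
cup [(0.64, [205.0, 161.0], 827)]
brush [(0.97, [273.0, 172.0], 846)]
spatula [(0.79, [294.0, 481.0], 1149)]
```

View pics/top0.png

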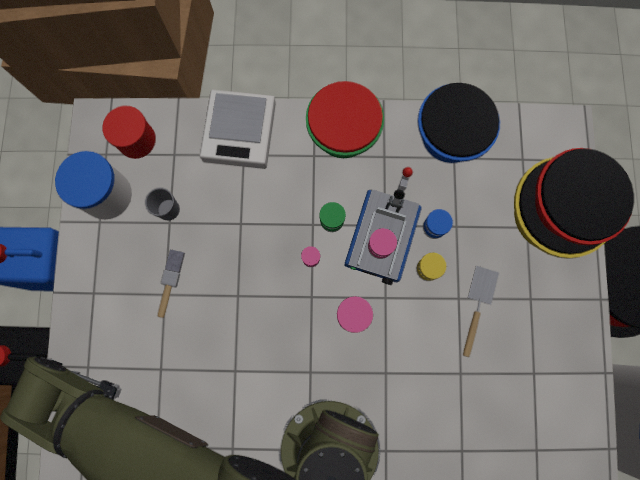

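View pics/scene0.png

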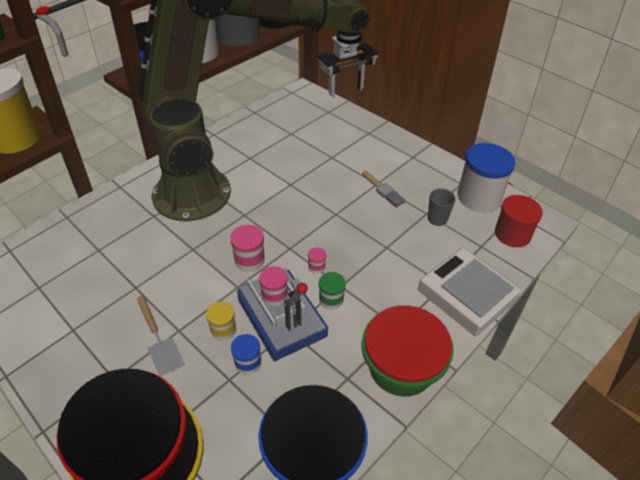

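The pink lids are at top-view (354,315) large, (382,243) middle-sized on the shaker platform, and (311,257) small. I choose the middle one at (382,243). Also in view: the red knob at (407,172) top / (302,288) scene.

```bash
cat > h.py <<'E'
import cv2,numpy as np
def proj(P,p):
    M=np.linalg.inv(p['pose']);return cv2.projectPoints(np.float64(P).reshape(-1,3),cv2.Rodrigues(M[:3,:3])[0],M[:3,3],p['K'],np.float64(p['distortion']))[0].reshape(-1,2)
def ray(uv,p):
    u=cv2.undistortPoints(np.float64(uv).reshape(1,1,2),p['K'],np.float64(p['distortion'])).ravel()
    d=p['pose'][:3,:3]@[u[0],u[1],1];return p['pose'][:3,3],d/np.linalg.norm(d)
def plane(uv,p,z):
    o,d=ray(uv,p);return o+d*(z-o[2])/d[2]
def tri(uvs,ps):
    A=0;b=0
    for uv,p in zip(uvs,ps):
        o,d=ray(uv,p);Q=np.eye(3)-np.outer(d,d);A=A+Q;b=b+Q@o
    return np.linalg.solve(A,b)
def blob(p,kind,roi):
    h=cv2.cvtColor(p['color'],cv2.COLOR_BGR2HSV).astype(int);H,S,V=h[...,0],h[...,1],h[...,2]
    m={'red':((H<6)|(H>174))&(S>170)&(V>90),'pink':(H>155)&(H<174)&(S>100)&(V>120)}[kind].astype(np.uint8)
    x0,y0,x1,y1=roi;k=np.zeros_like(m);k[y0:y1,x0:x1]=m[y0:y1,x0:x1]
    n,l,s,c=cv2.connectedComponentsWithStats(k)
    i=1+np.argmax(s[1:,4]);return c[i],s[i]
def S(s,pts): # shaker own -> world ; s=(x,y,yaw)
    c,n=np.cos(s[2]),np.sin(s[2]);R=np.array([[c,-n,0],[n,c,0],[0,0,1]])
    return np.float64(pts).reshape(-1,3)@R.T+[s[0],s[1],0]
E
python3 - <<'E'
from station import ctrl
from h import *
pt=ctrl.camera('top');ps=ctrl.camera('scene')
kt,st=blob(pt,'red',(390,160,420,185));ks,ss=blob(ps,'red',(285,275,315,300))
print(kt,st,ks,ss,'knob',tri([kt,ks],[pt,ps]))
lt,st=blob(pt,'pink',(360,225,400,262));ls,ss=blob(ps,'pink',(255,262,292,305))
print(lt,st,ls,ss,plane(lt,pt,.135))
for n,p,(x0,y0,x1,y1) in [('t',pt,(330,160,430,290)),('s',ps,(225,255,345,365))]:
    cv2.imwrite(f'pics/c{n}.png',cv2.resize(p['color'][y0:y1,x0:x1],None,fx=4.5,fy=4.5,interpolation=cv2.INTER_CUBIC))
a=cv2.imread('pics/ct.png');b=cv2.imread('pics/cs.png');
c=np.zeros((585,1000,3),np.uint8);c[:585,:450]=a;c[:495,455:455+540]=b;cv2.imwrite('pics/c.png',cv2.resize(c,(800,468)))
E
```

```text
[407.66666667 170.97777778] [404 168   8   7  45] [301.56338028 287.87323944] [297 284  10   9  71] knob [ 0.65512905 -0.16703835  0.25757189]
[382.85361552 241.44620811] [370 228  27  27 567] [272.90130354 278.09124767] [259 267  28  24 537] [ 0.51473495 -0.1231135   0.135     ]
```

View pics/ct.png

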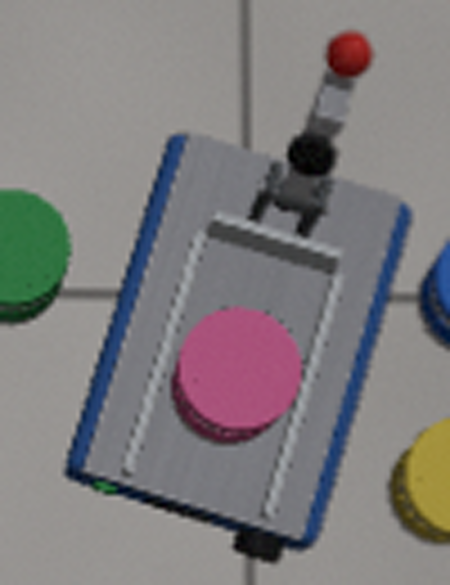

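The crop confirms the middle pink lid (crop 238,372) between the fences. The housing's top corners are at about (178,135), (408,205), (305,545), (72,475), and the knob is at (348,54). Now I'll fit the shaker pose and work out a plan.

```bash
cat > fit.py <<'E'
from station import ctrl
from h import *
from scipy.optimize import least_squares
pt=ctrl.camera('top');ps=ctrl.camera('scene')
own=np.array([[.09,.075,.06],[.09,-.075,.06],[-.12,-.075,.06],[-.12,.075,.06]])
uv=np.array([[178,135],[408,205],[308,543],[72,473]])/4.5+[330,160]-.4
K=[[.095,0,.254]];kt=[407.7,171];ks=[301.6,287.9]
f=lambda s:np.r_[(proj(S(s,own),pt)-uv).ravel(),1.5*(proj(S(s,K),pt)-kt).ravel(),1.5*(proj(S(s,K),ps)-ks).ravel()]
r=least_squares(f,[.58,-.14,-.3],loss='soft_l1');print('shaker',r.x.round(4),f(r.x).round(1))
s=r.x;np.save('s.npy',s)
lt,_=blob(pt,'pink',(360,225,400,262))
th=np.linspace(0,6.283,40)
def pot(q): # lid rim circle in the two views vs lid extents
    o=[]
    c=S(s,[[q[0]+.034*np.cos(t),q[1]+.034*np.sin(t),z] for z in (.135,.121) for t in th])
    for p,b in ((pt,(370,228,397,255)),(ps,(259,267,287,291))):
        w=proj(c,p);o+=[w[:,0].min()-b[0]+.5,w[:,1].min()-b[1]+.5,w[:,0].max()-b[2]+.5]
    return np.array(o)
q=least_squares(pot,[-.06,0]);print('pot own',q.x.round(4),pot(q.x).round(1))
for P in ([-.11,0,.1],[0,0,.06],[.045,0,.15],[.095,0,.254]):print(P,S(s,P).round(4))
for n,p,(x0,y0,x1,y1) in [('t',pt,(330,160,430,290)),('s',ps,(225,255,345,365))]:
    im=cv2.resize(p['color'][y0:y1,x0:x1],None,fx=4.5,fy=4.5,interpolation=cv2.INTER_CUBIC)
    for L in (own,[[-.115,.038,.08],[.03,.038,.08],[.03,-.038,.08],[-.115,-.038,.08]],[[.0325,.038,.1],[.0325,-.038,.1]],[[.045,0,.15],[.095,0,.254]]):
        w=((proj(S(s,L),p)-[x0,y0]+.5)*4.5).astype(int);cv2.polylines(im,[w],len(L)>2,(0,255,255),1)
    cv2.imwrite(f'pics/o{n}.png',im)
a,b=cv2.imread('pics/ot.png'),cv2.imread('pics/os.png')
c=np.zeros((585,990,3),np.uint8);c[:,:450]=a;c[:495,450:]=b;cv2.imwrite('pics/o.png',cv2.resize(c,(800,473)))
E
python3 fit.py
```

```text
shaker [ 0.5625 -0.1392 -0.2875] [-1.4 -1.6  2.5 -0.5  2.9  1.  -1.1 -0.8 -0.8  1.8 -0.2  0.6]
pot own [-0.05    0.0006] [-0.5  0.3  0.8 -0.2 -0.   0.6]
[-0.11, 0, 0.1] [[ 0.457 -0.108  0.1  ]]
[0, 0, 0.06] [[ 0.5625 -0.1392  0.06  ]]
[0.045, 0, 0.15] [[ 0.6056 -0.152   0.15  ]]
[0.095, 0, 0.254] [[ 0.6536 -0.1662  0.254 ]]
```

View pics/o.png

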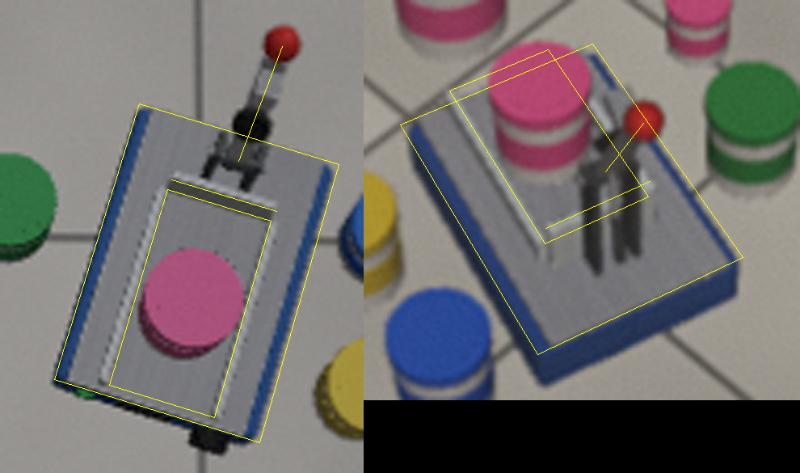

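The overlay is off by a few mm because the housing edge is bevelled, so I'll refit on the fences, stop and knob.

```bash
sed -i "s#^own=#own0=#; s#^uv=.*#own=np.array([[-.115,.04,.08],[-.115,-.04,.08],[.0325,.038,.1],[.0325,-.038,.1],[.028,.04,.08],[.028,-.04,.08]]);uv=np.array([[128,470],[268,515],[209,226],[338,262],[202,238],[335,277]])/4.5+[330,160]-.4#; s#for L in (own,#for L in (own0,#" fit.py; python3 fit.py
```

```text
shaker [ 0.5629 -0.1384 -0.2935] [ 0.1  0.6 -0.5  0.2  0.4 -1.2  0.6 -0.2 -0.1 -0.6  0.3  0.  -1.   1.6
  0.1  0.6]
pot own [-0.0502 -0.0006] [-0.5  0.3  0.8 -0.2 -0.   0.6]
[-0.11, 0, 0.1] [[ 0.4576 -0.1066  0.1   ]]
[0, 0, 0.06] [[ 0.5629 -0.1384  0.06  ]]
[0.045, 0, 0.15] [[ 0.606  -0.1514  0.15  ]]
[0.095, 0, 0.254] [[ 0.6539 -0.1659  0.254 ]]
```

View pics/o.png

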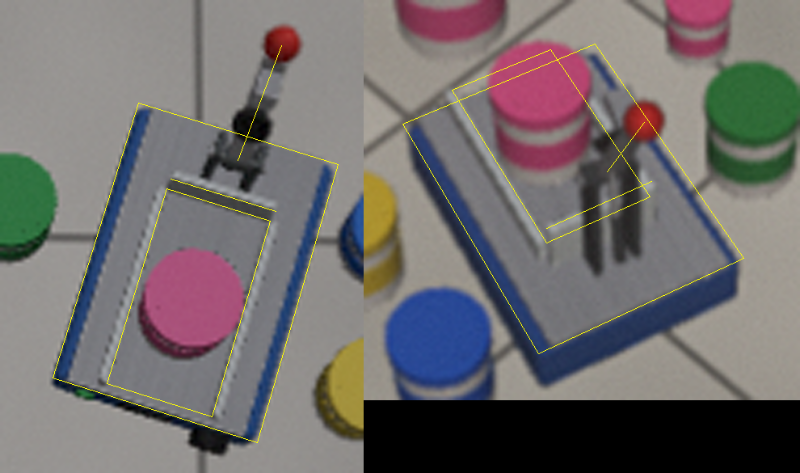

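```bash
cat > own.py <<'E'
from station import ctrl
from h import *
s=np.load('s.npy')
def own(P):
    c,n=np.cos(s[2]),np.sin(s[2]);d=np.array(P)-[s[0],s[1],0];return np.array([c*d[0]+n*d[1],-n*d[0]+c*d[1],d[2]])
if __name__=='__main__':
    o=ctrl.get_obs();e=o['eef_rot'];print(o['time_s'],'own',own(o['ee_pos']).round(4),'yawerr',e[2]-np.pi-s[2],e.round(3),'F',o['force'].round(1),o['grip_width'],o['qpos'].round(2))
E
python3 own.py
python3 - <<'E'
from own import *
p=ctrl.camera('top')
for d in ctrl.cut_out('pot',p)[:1]:
    m=d['mask'];y,x=np.nonzero(m);print(x.min(),x.max(),y.min(),y.max())
    for z in (.09,.11):print(own(plane([(x.min()+x.max())/2,(y.min()+y.max())/2],p,z)))
E
```

```text
1.7 own [-0.5655  0.5194  0.2054] yawerr -0.024280456559423846 [-3.142 -0.     2.824] F [-0.4 -0.4 -0.5] 0.09395028288398397 [ 1.19  0.3   1.52  0.    1.32 -0.07]
337 372 296 332
[-0.23623064  0.01317115  0.09      ]
[-0.23745086  0.01405136  0.11      ]
```

Request:
{"api": "move_arm", "payload": {"increments": [[0,-0.4,-0.45,0,0,0,-0.024],[0,-0.6,-0.69,0,0,0,0],[0,-0.6,-0.69,0,0,0,0],[0,-0.6,-0.69,0,0,0,0],[0,-0.6,-0.69,0,0,0,0],[0,-0.6,-0.69,0,0,0,0],[0,-0.6,-0.69,0,0,0,0],[0,-0.6,-0.69,0,0,0,0],[0,-0.6,-0.69,0,0,0,0],[0,-0.6,-0.69,0,0,0,0],[0,-0.6,-0.69,0,0,0,0],[0,-0.6,-0.69,0,0,0,0],[0,-0.6,-0.69,0,0,0,0],[0,-0.6,-0.69,0,0,0,0],[0,-0.6,-0.69,0,0,0,0],[0,-0.31,-0.28,0,0,0,0],[0,0,0,0,0,0,0],[0,0,0,0,0,0,0]]}}

```text
time_s: 3.6
ee_pos: [0.4565, -0.1068, 0.2052]
eef_rot: [3.141, -0.001, 2.847]
force: [-0.7, 0.7, -0.2]
grip_width: 0.0005
grip_force: 0.0
```

```bash
python3 own.py
```

```text
3.6 own [-0.111  -0.0005  0.2052] yawerr -0.0008899329384603472 [ 3.141e+00 -1.000e-03  2.847e+00] F [-0.7  0.7 -0.2] 0.000502432367675883 [-0.31  0.12  1.74  0.    1.28 -1.58]
```

Request:
{"api": "move_arm", "payload": {"increments": [[0,0,0,0.6,0,0,0],[0,0,0,0.6,0,0,0],[0,0,0,0.6,0,0,0],[0,0,0,0.4,0,0,0],[0,0,0,0,0,0,0]]}}

```text
time_s: 4.1
ee_pos: [0.4553, -0.1055, 0.0937]
eef_rot: [3.141, -0.004, 2.849]
force: [0.2, -0.1, -0.1]
grip_width: 0.0004
grip_force: 0.0
```

```bash
python3 own.py
python3 - <<'E'
from own import *
p=ctrl.camera('scene');t=ctrl.camera('top')
a=cv2.resize(p['color'][225:335,205:325],(480,440),interpolation=cv2.INTER_CUBIC)
b=cv2.resize(t['color'][170:290,340:420],(293,440),interpolation=cv2.INTER_CUBIC)
cv2.imwrite('pics/d1.png',np.hstack([a,b]))
E
```

```text
4.1 own [-0.1126  0.0003  0.0937] yawerr 0.001068023638063409 [ 3.141 -0.004  2.849] F [ 0.2 -0.1 -0.1] 0.00041971620303829786 [-0.31  0.25  1.87  0.    1.03 -1.58]
```

View pics/d1.png

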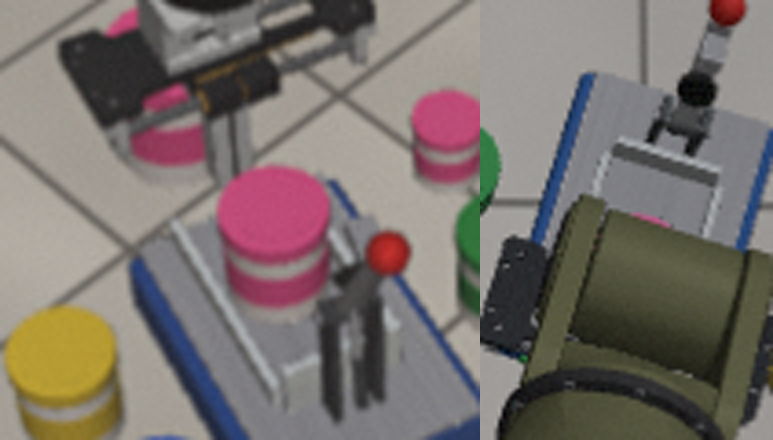

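The fingers stand centred in front of the middle pot (left pane: fingers at 228,150, lid at 273,210). Pushing.

Request:
{"api": "move_arm", "payload": {"increments": [[0,-0.12,0,0,0,0,0],[0,-0.12,0,0,0,0,0],[0,-0.12,0,0,0,0,0],[0,-0.12,0,0,0,0,0],[0,-0.12,0,0,0,0,0],[0,-0.12,0,0,0,0,0],[0,-0.12,0,0,0,0,0],[0,-0.12,0,0,0,0,0],[0,-0.12,0,0,0,0,0],[0,-0.1,0,0,0,0,0]]}}

```text
time_s: 5.2
ee_pos: [0.5137, -0.1242, 0.0954]
eef_rot: [-3.142, -0.0, 2.848]
force: [-4.6, 1.7, 3.2]
grip_width: 0.0007
grip_force: 2.3
```

```bash
python3 own.py
```

```text
5.2 own [-0.0512 -0.0007  0.0954] yawerr -0.00026174300316544885 [-3.142 -0.     2.848] F [-4.6  1.7  3.2] 0.0007001588031681625 [-0.31  0.37  1.7  -0.    1.07 -1.58]
```

Request:
{"api": "move_arm", "payload": {"increments": [[0,-0.06,0,0,0,0,0],[0,-0.06,0,0,0,0,0],[0,-0.04,0,0,0,0,0]]}}

```text
time_s: 5.5
ee_pos: [0.5211, -0.1264, 0.0954]
eef_rot: [3.142, -0.0, 2.848]
force: [-4.1, 1.4, 3.4]
grip_width: 0.0002
grip_force: 2.1
```

Request:
{"api": "move_arm", "payload": {"increments": [[0,-0.03,0,0,0,0,0],[0,-0.02,0,0,0,0,0]]}}

```text
time_s: 5.7
ee_pos: [0.5228, -0.127, 0.0954]
eef_rot: [-3.142, -0.002, 2.848]
force: [-14.6, 3.5, 10.6]
grip_width: 0.0002
grip_force: 7.3
```

```bash
python3 own.py
```

```text
5.7 own [-0.0417 -0.0007  0.0954] yawerr -0.00025977284320138905 [-3.142e+00 -2.000e-03  2.848e+00] F [-14.6   3.5  10.6] 0.00024307668439066025 [-0.31  0.39  1.67 -0.    1.08 -1.58]
```

Force jumped from 4 to 15 N at the expected place, so the pot is against the stop. I'll press slightly, hold, then back off and check.

Request:
{"api": "move_arm", "payload": {"increments": [[0,-0.02,0,0,0,0,0],[0,0,0,0,0,0,0],[0,0,0,0,0,0,0],[0,0.1,0,0,0,0,0],[0,0.3,0,0,0,0,0],[0,0.4,0,0,0,0,0],[0,0.5,0,-0.3,0,0,0],[0,0.4,0,-0.7,0,0,0],[0,0,0,-0.9,0,0,0],[0,0,0.8,-0.5,0,0,0],[0,0,0.9,-0.4,0,0,0],[0,0,0.9,-0.4,0,0,0],[0,0,0.5,-0.5,0,0,0],[0,0,0,0,0,0,0]]}}

```text
time_s: 7.1
ee_pos: [0.4892, 0.0481, 0.2832]
eef_rot: [3.14, 0.005, 2.851]
force: [-0.2, 0.0, -0.1]
grip_width: 0.0009
grip_force: 0.0
```

```bash
python3 own.py
python3 - <<'E'
from own import *
p=ctrl.camera('scene');t=ctrl.camera('top')
a=cv2.resize(p['color'][225:335,205:325],(480,440),interpolation=cv2.INTER_CUBIC)
b=cv2.resize(t['color'][170:290,340:420],(293,440),interpolation=cv2.INTER_CUBIC)
cv2.imwrite('pics/d2.png',np.hstack([a,b]))
for p,r in ((p,(255,262,300,305)),(t,(350,210,405,262))):
    c,st=blob(p,'pink',r);print(c,st,own(plane(c,p,.133)))
E
```

```text
7.1 own [-0.1245  0.1571  0.2832] yawerr 0.002956006485379803 [3.14  0.005 2.851] F [-0.2  0.  -0.1] 0.0008821756428568385 [ 0.02  0.11  1.56  0.    1.46 -1.26]
[280.03678161 291.74712644] [269 281  25  24 435] [-0.00455105 -0.00422227  0.133     ]
[388.90569395 222.04982206] [376 210  27  27 562] [7.56999658e-04 7.24294068e-05 1.33000000e-01]
```

View pics/d2.png

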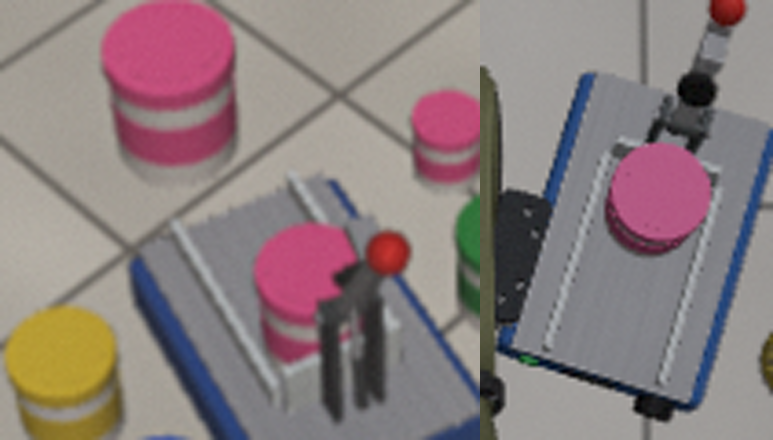

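The pot is home: lid at right pane (660,192) touching the stop, own x about 0.8 mm, lever still open. Next I go round behind the knob.

Request:
{"api": "move_arm", "payload": {"increments": [[0,-0.4,0,-0.2,0,0,0],[0,-0.6,0,-0.15,0,0,0],[0,-0.7,0,0,0,0,0],[0,-0.7,0,0,0,0,0],[0,-0.7,0,0,0,0,0],[0,-0.7,0,0,0,0,0],[0,-0.7,0,0,0,0,0],[0,-0.5,0,0,0,0,0],[0,-0.2,0,0,0,0,0],[0,0,0,0,0,0,0]]}}

```text
time_s: 8.2
ee_pos: [0.737, -0.0319, 0.295]
eef_rot: [-3.141, -0.003, 2.846]
force: [-0.2, 0.6, -0.8]
grip_width: 0.0006
grip_force: 0.0
```

```bash
python3 own.py
```

```text
8.2 own [0.1359 0.1523 0.295 ] yawerr -0.0023745568825465635 [-3.141e+00 -3.000e-03  2.846e+00] F [-0.2  0.6 -0.8] 0.0005628378974442401 [-0.09  0.75  0.65 -0.    1.74 -1.37]
```

Reach is fine. Now sideways by −0.152, then down to z ≈ 0.243.

Request:
{"api": "move_arm", "payload": {"increments": [[0,0,-0.5,0,0,0,0],[0,0,-0.7,0,0,0,0],[0,0,-0.7,0,0,0,0],[0,0,-0.7,0,0,0,0],[0,0,-0.44,0,0,0,0],[0,0,0,0.4,0,0,0],[0,0,0,0.4,0,0,0],[0,0,0,0.24,0,0,0],[0,0,0,0,0,0,0]]}}

```text
time_s: 9.1
ee_pos: [0.6916, -0.1753, 0.2441]
eef_rot: [-3.142, -0.003, 2.847]
force: [-0.1, 0.4, 0.6]
grip_width: 0.0005
grip_force: 0.0
```

```bash
python3 own.py
python3 - <<'E'
from own import *
p=ctrl.camera('scene')
cv2.imwrite('pics/d3.png',cv2.resize(p['color'][215:345,215:375],(640,520),interpolation=cv2.INTER_CUBIC))
E
```

```text
9.1 own [0.1338 0.0018 0.2441] yawerr -0.0006676214111111523 [-3.142e+00 -3.000e-03  2.847e+00] F [-0.1  0.4  0.6] 0.0005196011149409823 [-0.3   0.68  0.89 -0.    1.58 -1.58]
```

View pics/d3.png

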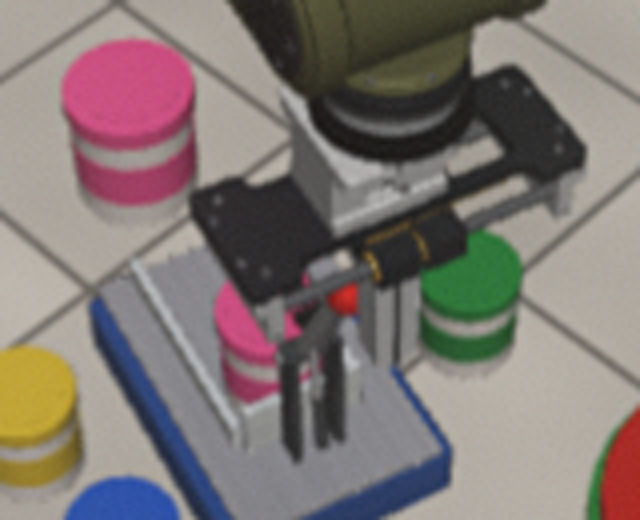

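The fingers (crop 385,310) stand just behind the red knob (345,298). Pushing towards the front.

Request:
{"api": "move_arm", "payload": {"increments": [[0,-0.2,0,0,0,0,0],[0,-0.2,0,0,0,0,0],[0,-0.2,0,0,0,0,0],[0,-0.2,0,0,0,0,0],[0,-0.2,0,0,0,0,0],[0,-0.2,0,0,0,0,0],[0,-0.2,0,0,0,0,0],[0,-0.2,0,0,0,0,0],[0,-0.2,0,0,0,0,0],[0,-0.2,0,0,0,0,0],[0,-0.2,0,0,0,0,0],[0,-0.1,0,0,0,0,0],[0,0,0,0,0,0,0],[0,0,0,0,0,0,0]]}}

```text
time_s: 10.55
ee_pos: [0.7892, -0.205, 0.2429]
eef_rot: [3.141, 0.013, 2.848]
force: [-0.1, 0.3, -0.1]
grip_width: 0.0003
grip_force: 0.0
```

```bash
python3 own.py
```

```text
10.55 own [0.2358 0.0017 0.2429] yawerr -0.00022194060652286351 [3.141 0.013 2.848] F [-0.1  0.3 -0.1] 0.000310680487767932 [-0.3   1.06  0.23  0.    1.84 -1.58]
```

Wrong sign: tool −x is the shaker's +x, so the hand backed away without touching anything. Reversing.

Request:
{"api": "move_arm", "payload": {"increments": [[0,0.3,0,0,0,0,0],[0,0.4,0,0,0,0,0],[0,0.5,0,0,0,0,0],[0,0.5,0,0,0,0,0],[0,0.2,0,0,0,0,0],[0,0,0,0,0,0,0]]}}

```text
time_s: 11.15
ee_pos: [0.6978, -0.1773, 0.2427]
eef_rot: [3.141, 0.014, 2.848]
force: [-0.2, -0.0, 0.4]
grip_width: 0.0005
grip_force: 0.0
```

```bash
python3 own.py
```

```text
11.15 own [0.1403 0.0018 0.2427] yawerr -0.00017167448191307555 [3.141 0.014 2.848] F [-0.2 -0.   0.4] 0.00048442420973427813 [-0.3   0.68  0.88  0.    1.57 -1.58]
```

Now +x by 0.120 (2.4 units), slowly.

Request:
{"api": "move_arm", "payload": {"increments": [[0,0.2,0,0,0,0,0],[0,0.2,0,0,0,0,0],[0,0.2,0,0,0,0,0],[0,0.2,0,0,0,0,0],[0,0.2,0,0,0,0,0],[0,0.2,0,0,0,0,0],[0,0.2,0,0,0,0,0],[0,0.2,0,0,0,0,0],[0,0.2,0,0,0,0,0],[0,0.2,0,0,0,0,0],[0,0.2,0,0,0,0,0],[0,0.2,0,0,0,0,0],[0,0,0,0,0,0,0],[0,0,0,0,0,0,0]]}}

```text
time_s: 12.55
ee_pos: [0.5841, -0.143, 0.2393]
eef_rot: [3.141, 0.011, 2.848]
force: [-0.1, 0.4, 0.3]
grip_width: 0.0009
grip_force: 0.0
```

```bash
python3 own.py
```

```text
12.55 own [0.0216 0.0017 0.2393] yawerr -0.0002485238079700802 [3.141 0.011 2.848] F [-0.1  0.4  0.3] 0.0009095399171320843 [-0.3   0.39  1.33  0.    1.42 -1.58]
```

No force now, so the lever presumably snapped. I'll go up and aside, then look.

Request:
{"api": "move_arm", "payload": {"increments": [[0,0,0,-0.4,0,0,0],[0,0,0,-0.6,0,0,0],[0,0,0.5,-0.3,0,0,0],[0,0,0.8,0,0,0,0],[0,0,0.8,0,0,0,0],[0,0,0.8,0,0,0,0],[0,0,0.8,0,0,0,0],[0,0,0.6,0,0,0,0],[0,0,0.3,0,0,0,0],[0,0,0,0,0,0,0]]}}

```text
time_s: 13.55
ee_pos: [0.6497, 0.0788, 0.3033]
eef_rot: [3.141, 0.01, 2.85]
force: [-0.7, -1.1, 0.6]
grip_width: 0.0005
grip_force: 0.0
```

```bash
python3 own.py
python3 - <<'E'
from own import *
p=ctrl.camera('scene');t=ctrl.camera('top')
a=cv2.resize(p['color'][225:335,205:325],(480,440),interpolation=cv2.INTER_CUBIC)
b=cv2.resize(t['color'][170:290,340:420],(293,440),interpolation=cv2.INTER_CUBIC)
cv2.imwrite('pics/d4.png',np.hstack([a,b]))
k=[blob(t,'red',(360,190,430,290))[0],blob(p,'red',(230,230,325,330))[0]];print(k,own(tri(k,[t,p])))
E
```

```text
13.55 own [0.0202 0.233  0.3033] yawerr 0.0015580458436937339 [3.141 0.01  2.85 ] F [-0.7 -1.1  0.6] 0.0005127690284106993 [ 0.07  0.5   1.03 -0.    1.61 -1.21]
[array([381.59322034, 247.3220339 ]), array([268.61538462, 266.25641026])] [-6.95443865e-02  1.13427747e-04  1.55299128e-01]
```

View pics/d4.png

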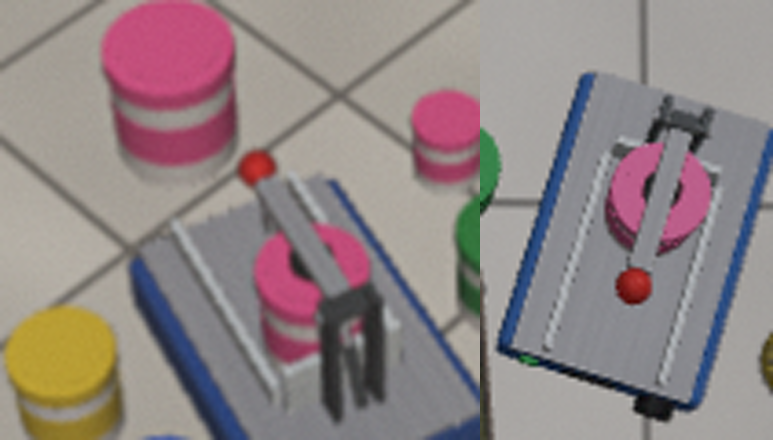

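The lever lies level over the lid: the knob is at own (−70, 0, 155) mm against an expected (−70, 0, 150). Initial readings of it were also about 4 mm high. The pot is home and the hand is clear.

```bash
python3 -c "
from station import ctrl
print(ctrl.hand_in())"
```

```text
the job is handed in; nothing more can be done
None
```

I pushed the pink pot home against the back stop, flipped the clamp lever closed over its lid, moved the hand clear and handed the job in at about 14 s of the 43 s allowed; the hand-in returned no verdict.

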